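Sort the capped microphones into their own slots

ROBOT

A 7-joint arm with a two-finger parallel gripper is mounted at the origin on the work surface. World frame = base frame: x ahead of the robot, y to its left, z up, the work surface at z = 0. Lengths are in m, angles in degrees, forces in N, time in s.
With the tool pointing down it reaches from about 0.425 to 0.875 m from the base axis. Payload 4.7 kg.
Tool frame: the origin (TCP) lies midway between the tips of the shut fingers; the grasp point (between the pads) lies 19 mm behind it; z points along the fingers, y is the direction in which the jaws open and shut (so a half turn about z gives the same grasp; the last joint's range is limited). The gripper opens to 87 mm and grips with 3 to 60 N. Pads are 19 mm wide; open, the fingers measure 117 mm over their backs; the gripper's body (75 mm by 190 mm) begins 51 mm behind the grasp point.
Start: joints at [-65.827, 18.392, -4.016, 83.108, 1.295, 78.541, -3.26], TCP at [0.258, 0.597, 0.223] pointing down, gripper open.
Joint ranges: [-163.93, 163.93], [-17.29, 119.83], [-79.2, 71.16], [3.27, 140.29], [-89.18, 269.18], [5.43, 117.66], [-154.24, 154.24]. Speed limits (degrees/s): [147.25, 147.25, 180, 180, 180, 180, 180].

INTERFACE

Orientations are given as [roll, pitch, yaw] about the fixed x, y, z axes, in that order (R = Rz(yaw) Ry(pitch) Rx(roll)).
In Python, from cell import env gives the robot as it stands. The module is installed in compiled form; this text tells all that it offers.
- The arm moves only by the tool servo_tool, never from a script. Its argument "plan" is a list of rows, each a list of 3 entries, a list of its own where there are three numbers: the opening, from 0 (shut) to 1 (fully open), then the shift along the tool's x, y, z in cm, then the turn, a rotation vector about the tool's x, y, z in degrees. A call has 1 to 20 rows; each row shifts and turns the pose as measured when the row begins, along the tool's axes as they then stand; what a row does not reach is not made up. A row lasts 1/12 s, in which the tool goes at most 41.7 mm and 7.16 degrees, less where a joint would pass 70% of its speed; a pose out of reach is approached as far as the arm can. A call is refused whole if a number of a shift passes 4.17 or a number of a turn 7.16, either way. A call with a gripper value outside its range is refused whole. The fingers move at their own pace and stop on an object; "force" is the grip in N (left out, the last holds). Time passes only in rows, so rows that do not move let the fingers close. It gives the time, the measured TCP pose, the force and the opening at its end, in the units of the state.
- env.get_obs(): the state, without advancing time (a new reading comes with each control period).
- env.read_camera(name): name is "side" or "top" or "wrist"; returns a dict with "image" (384x512x3 uint8, blue, green, red), "fx", "fy", "cx", "cy" (pixels), "rvec" (rotation vector, rad) and "tvec" (3), from world to camera coordinates, as OpenCV has them; the wrist camera has in their place "T_tool_cam" (4x4, takes a point from camera to tool coordinates, whose origin is the TCP and whose axes are the flange's). Camera axes: x right, y down, z forward; pixel columns grow to the right and rows downward; lengths in m; the calibration is good to about 2 mm. A picture is of the moment at which its call begins: read the wrist's pose just before it. There is no depth.
- env.sign_off(): hands the job in, once; it reports no verdict.
The state is a dict: "time_s": time; "qpos": joint angles; "joint_velocities": joint speeds; "effort": joint torques, N m; "tool_pos": TCP position; "tool_rot": TCP orientation; "force": force on the tool from outside, world axes, zero at the start; "wrist_torque": the same for the moment, N m; "grip_width": finger opening in m.
Only numpy, scipy, OpenCV 4.12 (cv2) and the standard library are available. Lean on these libraries where they do the work, as an engineer would, in place of code of your own. Each camera call takes 0.05 s, during which the arm holds its last target. There are 200 camera calls.

TASK

The three silver microphones in the beech stand have each been put back in another one's slot: move them round so that each stands upright in the slot whose label has the colour of its cap, parking one in the spare white-labelled slot on the way and leaving that slot empty again. Keep the microphones upright and never set them down on the shelf, and leave the copper adaptor, the steel desk base and the black windshield cage where they are.

Things in the scene. Friction and masses are not known exactly. Their poses are not given: they have to be found in the camera images.
- mic_red: slim silver condenser microphone with a red protective cap, a plain upright cylinder 26 mm in diameter and 115 mm tall, about 0.12 kg, standing loose on its flat lower end in a slot of the beech stand; the red cap is its top 32 mm. Origin: centre of its underside; z points up along the microphone to the cap.
- mic_blue: slim silver condenser microphone with a blue protective cap, a plain upright cylinder 26 mm in diameter and 115 mm tall, about 0.12 kg, standing loose on its flat lower end in a slot of the beech stand; the blue cap is its top 32 mm. Origin: centre of its underside; z points up along the microphone to the cap.
- mic_yellow: slim silver condenser microphone with a yellow protective cap, a plain upright cylinder 26 mm in diameter and 115 mm tall, about 0.12 kg, standing loose on its flat lower end in a slot of the beech stand; the yellow cap is its top 32 mm. Origin: centre of its underside; z points up along the microphone to the cap.
- slot_red: slot of the beech stand for the red-capped microphone: square pocket 42 mm wide, 33 mm deep, open on top (rim 45 mm above the shelf), red felt floor, red label plate 40 x 46 mm on the ledge beside it. Origin: centre of the slot floor; x points to the plate (its centre 61 mm off, 22 mm higher), y along the row, z up. Five like slots in one straight row in a fixed stand, 60 mm centre to centre.
- slot_blue: slot of the beech stand for the blue-capped microphone: square pocket 42 mm wide, 33 mm deep, open on top (rim 45 mm above the shelf), blue felt floor, blue label plate 40 x 46 mm on the ledge beside it. Origin: centre of the slot floor; x points to the plate (its centre 61 mm off, 22 mm higher), y along the row, z up. Five like slots in one straight row in a fixed stand, 60 mm centre to centre.
- slot_yellow: slot of the beech stand for the yellow-capped microphone: square pocket 42 mm wide, 33 mm deep, open on top (rim 45 mm above the shelf), yellow felt floor, yellow label plate 40 x 46 mm on the ledge beside it. Origin: centre of the slot floor; x points to the plate (its centre 61 mm off, 22 mm higher), y along the row, z up. Five like slots in one straight row in a fixed stand, 60 mm centre to centre.
- slot_spare: spare slot of the stand, with a white label plate and white felt pad, empty at the start; same shape, size, origin and axes as the coloured slots, in the same row.
- adaptor: bystander: copper-toned stand adaptor, a stepped round piece 30 mm in diameter and 70 mm tall, standing loose in the one slot that has no label or pad (its foot 8 mm above the shelf, its top 78 mm). To be left where it is. Origin: centre of its underside, z up.
- desk_base: bystander: steel desk microphone base, a disc 110 mm in diameter with a central stem, 75 mm tall overall, standing loose on the shelf beside the stand. Origin: centre of its underside, z up.
- windshield: bystander: matte black cylindrical windshield cage, 68 mm in diameter, 102 mm tall, standing loose on the shelf beside the stand. Origin: centre of its underside, z up.

How it is judged (in metres and radians):
On the way:
1. one of the microphones stands in the spare white slot (((horizontal distance between mic_red and slot_spare below 0.012 m and z of mic_red in the frame of slot_spare below 0.006 m and angle between mic_red's own z axis and vertical below 0.1 rad) or (horizontal distance between mic_blue and slot_spare below 0.012 m and z of mic_blue in the frame of slot_spare below 0.006 m and angle between mic_blue's own z axis and vertical below 0.1 rad) or (horizontal distance between mic_yellow and slot_spare below 0.012 m and z of mic_yellow in the frame of slot_spare below 0.006 m and angle between mic_yellow's own z axis and vertical below 0.1 rad))), for 0.2 s.
At the end, for the whole second after the job is handed in: Each microphone stands released and at rest in the slot of its own colour, so the spare white slot is empty: within 12 mm of the slot's centre, foot within 6 mm of the slot's floor, tilted less than 0.1 rad; the adaptor, desk base and windshield cage are within 30 mm of where they started (horizontal distance between mic_red and slot_red below 0.012 m and z of mic_red in the frame of slot_red below 0.006 m and angle between each of mic_red, mic_blue, mic_yellow's own z axis and vertical below 0.1 rad and linear speed of each of mic_red, mic_blue, mic_yellow below 0.02 m/s and angular speed of each of mic_red, mic_blue, mic_yellow below 0.2 rad/s and horizontal distance between mic_blue and slot_blue below 0.012 m and z of mic_blue in the frame of slot_blue below 0.006 m and horizontal distance between mic_yellow and slot_yellow below 0.012 m and z of mic_yellow in the frame of slot_yellow below 0.006 m and distance of each of adaptor, desk_base, windshield from where it was at the start of the episode below 0.03 m); the robot touches nothing.
It fails at once if a microphone is laid down, tipped over or stood on the bare shelf (angle between any of mic_red, mic_blue, mic_yellow's own z axis and vertical above 0.7 rad or height (world z) of any of mic_red, mic_blue, mic_yellow below 0.006 m).
It fails at once if the adaptor, desk base or windshield cage is moved more than 30 mm (distance of any of adaptor, desk_base, windshield from where it was at the start of the episode above 0.03 m).
It also fails if it takes over 96 s, if anything falls off the work surface, if the arm or the gripper's body presses on something with over 40 N, if the wrist force passes 120 N, or if a joint passes its speed limit or range.

## Working session

There is one attempt and no reset: what is moved stays moved. The work goes in short steps, Python scripts to look and compute and a tool call to move; the robot and the scene stay as the last step left them, time stands still between calls to the robot, and variables do not carry over. Pictures are saved under pics/ and viewed, about 12 in all and at most 16, crops included, and the job is handed in when it is done.

Besides the shell and the picture viewer there is one more tool, called after ">>>" by a JSON object that holds its "api" and its "payload", one argument or row to a line. servo_tool: Moves the arm, as the interface text tells. Its arguments: {"type":"object","properties":{"plan":{"type":"array"},"force":{"type":"number"}},"required":["plan"]}

```bash
mkdir -p pics
python3 - <<'E'
from cell import env
import cv2,numpy as np
o=env.get_obs();print(o)
for n in("top","side"):
    c=env.read_camera(n);cv2.imwrite(f"pics/{n}0.png",c["image"])
    R=cv2.Rodrigues(np.array(c["rvec"]))[0];print(n,c["fx"],c["cx"],c["cy"],(-R.T@np.array(c["tvec"])).round(3),R.round(2).tolist())
E
```

```text
{'time_s': 0.0, 'qpos': array([-65.82607199,  18.44039569,  -4.0146663 ,  83.17479472,
         1.29660672,  78.5419598 ,  -3.26195604]), 'joint_velocities': array([ 0.01980367,  0.05039899, -0.04952861, -0.00721316, -0.09521738,
        0.12554392, -0.16394059]), 'effort': array([-3.21633679e-04, -4.91290855e+01, -4.04090155e-01, -3.12527204e+01,
       -6.39306614e-02,  4.39245184e-02,  1.73000572e-04]), 'tool_pos': array([0.25763543, 0.59615004, 0.22144722]), 'tool_rot': array([-1.79888181e+02,  7.65446626e-03,  1.56633370e+02]), 'force': array([0.19523607, 0.02155865, 0.65791174]), 'wrist_torque': array([ 0.05395375,  0.01502784, -0.03678302]), 'grip_width': 0.08693873081598409}
top 480.68453567199083 252.05387123326787 195.74632975630553 [ 0.465 -0.02   1.397] [[-0.0, -1.0, -0.0], [-1.0, 0.0, -0.06], [0.06, 0.0, -1.0]]
side 386.05441955196 257.85235242419856 190.57090865940376 [ 0.129 -0.746  0.795] [[0.88, -0.48, -0.0], [-0.32, -0.59, -0.74], [0.35, 0.66, -0.67]]
```

View pics/top0.png

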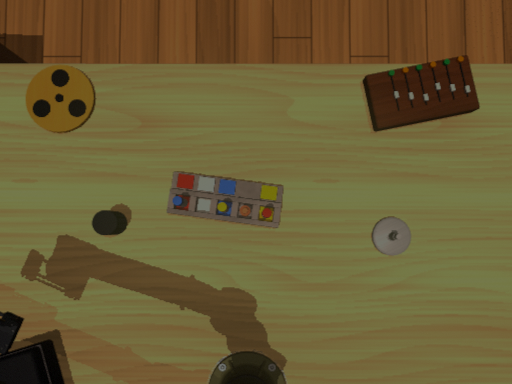

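View pics/side0.png

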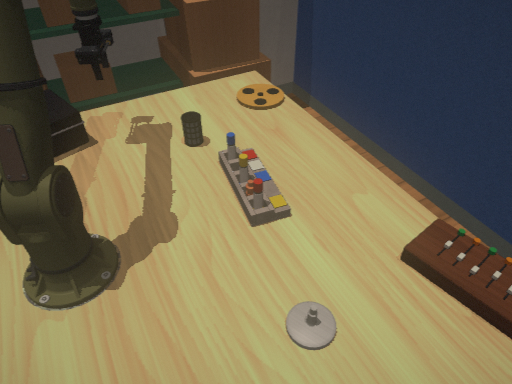

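The labels, left to right in the top view, are red (186,181), white (206,184), blue (228,187), none (249,189) and yellow (269,192). The blue mic is in the red slot (178,201), the yellow mic in the blue slot (223,207), the adaptor at (245,210) and the red mic in the yellow slot (267,213).

```bash
cat > h.py <<'E'
import cv2,numpy as np
from scipy.spatial.transform import Rotation as Ro
def ray(c,uv,z,T=None):
    d=np.array([(uv[0]-c["cx"])/c["fx"],(uv[1]-c["cy"])/c["fy"],1.])
    if T is None:
        R=cv2.Rodrigues(np.array(c["rvec"]))[0];o=-R.T@np.array(c["tvec"]).ravel();d=R.T@d
    else: o=T[:3,3];d=T[:3,:3]@d
    return o+d*(z-o[2])/d[2]
def toolT(o):
    T=np.eye(4);T[:3,:3]=Ro.from_euler("xyz",o["tool_rot"],degrees=True).as_matrix();T[:3,3]=o["tool_pos"];return T
H={"red":[(0,8),(172,180)],"yellow":[(24,34)],"blue":[(105,128)]}
def blobs(img,col,amin=20,s=130,v=60):
    h=cv2.cvtColor(img,cv2.COLOR_BGR2HSV);m=0
    for a,b in H[col]: m=m|cv2.inRange(h,(a,s,v),(b,255,255))
    n,_,st,ce=cv2.connectedComponentsWithStats(m)
    return [(int(st[i,4]),ce[i].round(1)) for i in range(1,n) if st[i,4]>=amin]
def delta(o,p,yaw):
    "shift in tool axes (cm) and turn about tool z to reach world p, yaw, pointing down"
    T=toolT(o);R2=Ro.from_euler("xyz",[180,0,yaw],degrees=True)
    return (T[:3,:3].T@(np.array(p)-T[:3,3])*100).round(2),(Ro.from_matrix(T[:3,:3]).inv()*R2).as_rotvec(degrees=True).round(1)
E
python3 - <<'E'
from h import *
from cell import env
c=env.read_camera("top")
for k in H:
    for a,uv in blobs(c["image"],k):
        if 150<uv[0]<300 and 160<uv[1]<235: print(k,a,uv,ray(c,uv,.034).round(4),ray(c,uv,.127).round(4))
E
```

```text
red 228 [185.1 180.8] [0.5941 0.1754 0.034 ] [0.5852 0.162  0.127 ]
red 51 [185.2 202.4] [0.5325 0.1746 0.034 ] [0.5279 0.1613 0.127 ]
red 63 [266.2 212.6] [ 0.5034 -0.0554  0.034 ] [ 0.5008 -0.053   0.127 ]
yellow 233 [268.6 192.2] [ 0.5614 -0.0623  0.034 ] [ 0.5548 -0.0594  0.127 ]
yellow 74 [221.7 206.4] [0.5211 0.0709 0.034 ] [0.5172 0.0646 0.127 ]
yellow 29 [260.6 210.9] [ 0.5082 -0.0395  0.034 ] [ 0.5053 -0.0382  0.127 ]
blue 195 [226.6 186.6] [0.5774 0.0571 0.034 ] [0.5697 0.0518 0.127 ]
blue 61 [177.  200.3] [0.5385 0.1979 0.034 ] [0.5334 0.183  0.127 ]
```

>>> {"api": "servo_tool", "payload": {
  "plan": [
    [1,[-3.2,-2.07,0],[0,0,0]],
    [1,[-3.2,-2.07,0],[0,0,0]],
    [1,[-3.2,-2.07,0],[0,0,0]],
    [1,[-3.2,-2.07,0],[0,0,0]],
    [1,[-3.2,-2.07,0],[0,0,0]],
    [1,[-3.2,-2.07,0],[0,0,0]],
    [1,[-3.2,-2.07,0],[0,0,0]],
    [1,[-3.2,-2.07,0],[0,0,0]],
    [1,[-3.2,-2.07,0],[0,0,0]],
    [1,[0,0,0],[0,0,7]],
    [1,[0,0,0],[0,0,7]],
    [1,[0,0,0],[0,0,7]],
    [1,[0,0,0],[0,0,7]],
    [1,[0,0,0],[0,0,7]],
    [1,[0,0,0],[0,0,7]],
    [1,[0,0,0],[0,0,7]],
    [1,[0,0,0],[0,0,7]],
    [1,[0,0,0],[0,0,7]],
    [1,[0,0,0],[0,0,7]],
    [1,[0,0,0],[0,0,4.4]]
  ],
  "force": 15
}}

```text
time_s: 1.82
tool_pos: [0.4534, 0.2924, 0.2128]
tool_rot: [-179.4, 0.6, 81.4]
force: [0.5, 0.2, 0.2]
grip_width: 0.0872
```

```bash
cat > g.py <<'E'
import sys
from h import *
from cell import env
S={"r":(.5337,.1837),"w":(.5255,.1242),"b":(.5173,.0648),"y":(.5010,-.0540)}
o=env.get_obs();s=S[sys.argv[1]];z=float(sys.argv[2])
print("t",round(o["time_s"],2),"pos",o["tool_pos"].round(4),"rot",o["tool_rot"].round(1),"F",o["force"].round(1),"w",round(o["grip_width"],4))
print("delta cm",*delta(o,[*s,z],82.2))
E
python3 g.py r .222
```

```text
t 1.82 pos [0.4534 0.2924 0.2128] rot [-179.4    0.6   81.4] F [0.5 0.2 0.2] w 0.0872
delta cm [-9.56  9.56 -0.91] [-0.6  0.6 -0.8]
```

>>> {"api": "servo_tool", "payload": {
  "plan": [
    [1,[-2.4,2.4,-0.5],[-0.6,0.6,-0.8]],
    [1,[-2.4,2.4,-0.4],[0,0,0]],
    [1,[-2.4,2.4,-0.2],[0,0,0]],
    [1,[-2.4,2.4,-0.2],[0,0,0]],
    [1,[0,0,0],[0,0,0]],
    [1,[0,0,0],[0,0,0]]
  ]
}}

```text
time_s: 2.32
tool_pos: [0.5357, 0.1817, 0.2241]
tool_rot: [-179.9, 0.0, 82.4]
force: [0.5, 0.8, 0.7]
grip_width: 0.087
```

```bash
python3 g.py r .222
python3 - <<'E'
from h import *
from cell import env
o=env.get_obs();c=env.read_camera("wrist");cv2.imwrite("pics/w1.png",c["image"])
T=toolT(o)@np.array(c["T_tool_cam"])
for k in H:
    for a,uv in blobs(c["image"],k,150): print(k,a,uv,ray(c,uv,.034,T).round(4),ray(c,uv,.127,T).round(4))
E
```

```text
t 2.32 pos [0.5357 0.1817 0.2241] rot [-179.9    0.    82.4] F [0.5 0.8 0.7] w 0.087
delta cm [ 0.17 -0.22  0.21] [-0.1  0.   0.2]
red 1090 [304.3 173.9] [0.5951 0.1776 0.034 ] [0.5823 0.1983 0.127 ]
red 337 [257.3 168.7] [0.5367 0.1922 0.034 ] [0.5393 0.209  0.127 ]
blue 215 [300.9 248.5] [0.5813 0.0742 0.034 ] [0.5722 0.1222 0.127 ]
```

View pics/w1.png

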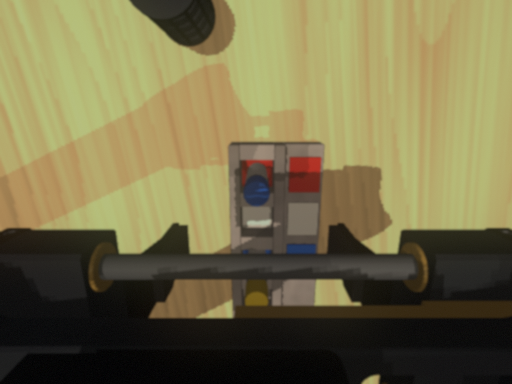

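The wrist view shows the blue cap at (257,190) between the opened fingers, the red plate at (304,174) and the white slot at (258,224). The wrist and top views agree within 2 mm, so I'll descend.

>>> {"api": "servo_tool", "payload": {
  "plan": [
    [1,[0.17,-0.2,2],[0,0,0]],
    [1,[0,0,3],[0,0,0]],
    [1,[0,0,3],[0,0,0]],
    [1,[0,0,3],[0,0,0]],
    [1,[0,0,2],[0,0,0]],
    [1,[0,0,1],[0,0,0]],
    [1,[0,0,0],[0,0,0]],
    [1,[0,0,0],[0,0,0]]
  ]
}}

```text
time_s: 3.03
tool_pos: [0.5312, 0.1907, 0.08]
tool_rot: [180.0, -0.2, 82.9]
force: [0.7, -0.2, 0.6]
grip_width: 0.087
```

```bash
python3 g.py r .076
```

```text
t 3.03 pos [0.5312 0.1907 0.08  ] rot [180.   -0.2  82.9] F [ 0.7 -0.2  0.6] w 0.087
delta cm [-0.66  0.34  0.4 ] [ 0.  -0.2  0.7]
```

>>> {"api": "servo_tool", "payload": {
  "plan": [
    [1,[-0.65,0.3,0.4],[0,0,0.7]],
    [1,[0,0,0],[0,0,0]],
    [1,[0,0,0],[0,0,0]]
  ]
}}

```text
time_s: 3.28
tool_pos: [0.5352, 0.1852, 0.079]
tool_rot: [179.8, -0.3, 82.2]
force: [-0.0, -0.2, -0.2]
grip_width: 0.087
```

```bash
python3 g.py r .076
```

```text
t 3.28 pos [0.5352 0.1852 0.079 ] rot [179.8  -0.3  82.2] F [-0.  -0.2 -0.2] w 0.087
delta cm [-0.17 -0.13  0.3 ] [ 0.2 -0.3  0. ]
```

>>> {"api": "servo_tool", "payload": {
  "plan": [
    [0,[-0.15,-0.1,0.2],[0,0,0]],
    [0,[0,0,0],[0,0,0]],
    [0,[0,0,0],[0,0,0]],
    [0,[0,0,0],[0,0,0]],
    [0,[0,0,0],[0,0,0]],
    [0,[0,0,0],[0,0,0]],
    [0,[0,0,0],[0,0,0]],
    [0,[0,0,0],[0,0,0]],
    [0,[0,0,0],[0,0,0]],
    [0,[0,0,0],[0,0,0]],
    [0,[0,0,0],[0,0,0]],
    [0,[0,0,0],[0,0,0]]
  ]
}}

```text
time_s: 4.28
tool_pos: [0.5361, 0.1843, 0.0804]
tool_rot: [179.5, -0.5, 82.2]
force: [-0.3, -0.4, 0.1]
grip_width: 0.0259
```

```bash
python3 g.py r .076
```

```text
t 4.28 pos [0.5361 0.1843 0.0804] rot [179.5  -0.5  82.2] F [-0.3 -0.4  0.1] w 0.0259
delta cm [-0.09 -0.24  0.44] [ 0.5 -0.5 -0. ]
```

>>> {"api": "servo_tool", "payload": {
  "plan": [
    [0,[0,0,-1],[0,0,0]],
    [0,[0,0,-2],[0,0,0]],
    [0,[0,0,-2],[0,0,0]],
    [0,[0,0,-1],[0,0,0]],
    [0,[0,0,0],[0,0,0]],
    [0,[-1.5,-0.05,0],[0,0,0]],
    [0,[-1.5,-0.05,0],[0,0,0]],
    [0,[-1.5,-0.05,0],[0,0,0]],
    [0,[-1.5,-0.05,0],[0,0,0]],
    [0,[0,0,0],[0,0,0]],
    [0,[0,0,0],[0,0,0]]
  ]
}}

```text
time_s: 5.2
tool_pos: [0.5203, 0.114, 0.1385]
tool_rot: [179.9, -0.2, 82.0]
force: [0.7, 1.3, -0.9]
grip_width: 0.0254
```

```bash
python3 g.py w .082
```

```text
t 5.2 pos [0.5203 0.114  0.1385] rot [179.9  -0.2  82. ] F [ 0.7  1.3 -0.9] w 0.0254
delta cm [1.06 0.36 5.66] [ 0.1 -0.2 -0.2]
```

>>> {"api": "servo_tool", "payload": {
  "plan": [
    [0,[1,0.3,0],[0,0,0]],
    [0,[0,0,0],[0,0,0]],
    [0,[0,0,0],[0,0,0]],
    [0,[0,0,0],[0,0,0]]
  ]
}}

```text
time_s: 5.53
tool_pos: [0.5245, 0.125, 0.1372]
tool_rot: [-180.0, -0.2, 82.0]
force: [-0.7, 0.6, -1.5]
grip_width: 0.0256
```

```bash
python3 g.py w .082
python3 - <<'E'
from h import *
from cell import env
c=env.read_camera("side");cv2.imwrite("pics/s1.png",cv2.resize(c["image"][100:250,170:320],None,fx=3.5,fy=3.5,interpolation=cv2.INTER_CUBIC))
E
```

```text
t 5.53 pos [0.5245 0.125  0.1372] rot [-180.    -0.2   82. ] F [-0.7  0.6 -1.5] w 0.0256
delta cm [-0.08  0.12  5.52] [-0.  -0.2 -0.2]
```

View pics/s1.png

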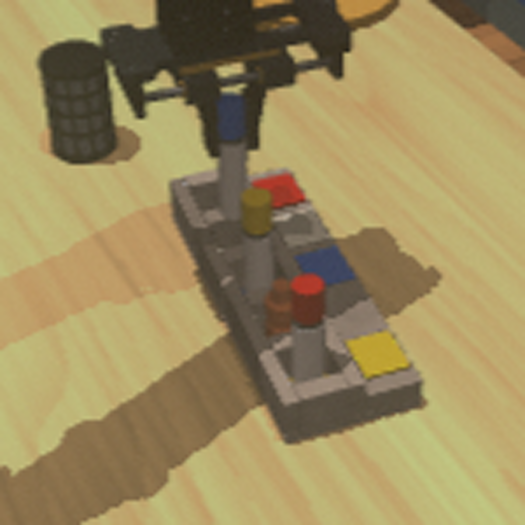

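The blue mic hangs upright over the spare slot, seen at (232,150) in the crop. The other mics are still standing.

>>> {"api": "servo_tool", "payload": {
  "plan": [
    [0,[0,0.1,1],[0,0,0]],
    [0,[0,0,1],[0,0,0]],
    [0,[0,0,1],[0,0,0]],
    [0,[0,0,1],[0,0,0]],
    [0,[0,0,0.7],[0,0,0]],
    [0,[0,0,0],[0,0,0]],
    [0,[0,0,0],[0,0,0]]
  ]
}}

```text
time_s: 6.17
tool_pos: [0.524, 0.1259, 0.0831]
tool_rot: [-179.8, -0.1, 82.1]
force: [-0.9, 0.5, -1.6]
grip_width: 0.0259
```

```bash
python3 g.py w .080
```

```text
t 6.17 pos [0.524  0.1259 0.0831] rot [-1.798e+02 -1.000e-01  8.210e+01] F [-0.9  0.5 -1.6] w 0.0259
delta cm [-0.14  0.17  0.31] [-0.2 -0.1 -0.1]
```

>>> {"api": "servo_tool", "payload": {
  "plan": [
    [0,[-0.1,0.15,0.2],[0,0,0]],
    [0,[0,0,0.1],[0,0,0]],
    [0,[0,0,0.1],[0,0,0]],
    [0,[0,0,0],[0,0,0]]
  ]
}}

```text
time_s: 6.5
tool_pos: [0.5261, 0.1245, 0.0809]
tool_rot: [-179.8, -0.1, 82.1]
force: [0.5, -0.4, -1.3]
grip_width: 0.0259
```

```bash
python3 g.py w .080
```

```text
t 6.5 pos [0.5261 0.1245 0.0809] rot [-1.798e+02 -1.000e-01  8.210e+01] F [ 0.5 -0.4 -1.3] w 0.0259
delta cm [-0.04 -0.06  0.09] [-0.2 -0.1 -0.1]
```

>>> {"api": "servo_tool", "payload": {
  "plan": [
    [0,[0,0,0.15],[0,0,0]],
    [0,[0,0,0.1],[0,0,0]],
    [0,[0,0,0],[0,0,0]]
  ]
}}

```text
time_s: 6.75
tool_pos: [0.5273, 0.1247, 0.0808]
tool_rot: [-179.9, -0.2, 82.1]
force: [-0.0, -0.3, -1.3]
grip_width: 0.0255
```

```bash
python3 g.py w .080
```

```text
t 6.75 pos [0.5273 0.1247 0.0808] rot [-179.9   -0.2   82.1] F [-0.  -0.3 -1.3] w 0.0255
delta cm [-0.08 -0.17  0.08] [-0.1 -0.2 -0.1]
```

>>> {"api": "servo_tool", "payload": {
  "plan": [
    [0,[-0.05,-0.15,0.2],[0,0,0]],
    [0,[0,0,0.2],[0,0,0]],
    [0,[0,0,0.15],[0,0,0]]
  ]
}}

```text
time_s: 7.0
tool_pos: [0.5277, 0.125, 0.0803]
tool_rot: [179.9, -0.4, 82.1]
force: [-5.0, -0.7, 10.4]
grip_width: 0.0255
```

```bash
python3 g.py w .080
```

```text
t 7.0 pos [0.5277 0.125  0.0803] rot [179.9  -0.4  82.1] F [-5.  -0.7 10.4] w 0.0255
delta cm [-0.11 -0.2   0.03] [ 0.1 -0.4 -0.1]
```

>>> {"api": "servo_tool", "payload": {
  "plan": [
    [1,[0,0,0],[0,0,0]],
    [1,[0,0,0],[0,0,0]],
    [1,[0,0,0],[0,0,0]],
    [1,[0,0,0],[0,0,0]],
    [1,[0,0,0],[0,0,0]],
    [1,[0,0,0],[0,0,0]],
    [1,[0,0,0],[0,0,0]],
    [1,[0,0,-2],[0,0,0]],
    [1,[0,0,-3],[0,0,0]],
    [1,[0,0,-3],[0,0,0]],
    [1,[0,0,-2],[0,0,0]],
    [1,[0,0,0],[0,0,0]],
    [1,[-2.5,0,0],[0,0,0]],
    [1,[-3,0,0],[0,0,0]],
    [1,[-3,0,0],[0,0,0]],
    [1,[-3,0,0],[0,0,0]],
    [1,[-3,0,0],[0,0,0]],
    [1,[-2,0,0],[0,0,0]],
    [1,[0,0,0],[0,0,0]],
    [1,[0,0,0],[0,0,0]]
  ]
}}

```text
time_s: 8.67
tool_pos: [0.5017, -0.0437, 0.1768]
tool_rot: [-179.9, -0.3, 82.4]
force: [0.0, 0.7, 0.5]
grip_width: 0.0869
```

```bash
python3 g.py y .078
python3 - <<'E'
from h import *
from cell import env
c=env.read_camera("top");cv2.imwrite("pics/t1.png",cv2.resize(c["image"][150:250,140:300],None,fx=4,fy=4,interpolation=cv2.INTER_CUBIC))
for k in H:
    for a,uv in blobs(c["image"],k):
        if 150<uv[0]<300 and 160<uv[1]<235: print(k,a,uv,ray(c,uv,.127).round(4))
E
```

```text
t 8.67 pos [ 0.5017 -0.0437  0.1768] rot [-179.9   -0.3   82.4] F [0.  0.7 0.5] w 0.0869
delta cm [-1.09  0.08  9.87] [-0.1 -0.3  0.2]
red 229 [185.1 180.8] [0.5852 0.162  0.127 ]
red 170 [182.7 202. ] [0.5289 0.1679 0.127 ]
yellow 73 [221.6 206.3] [0.5175 0.0649 0.127 ]
blue 199 [226.7 186.7] [0.5695 0.0516 0.127 ]
blue 60 [199.6 202.8] [0.5268 0.1231 0.127 ]
```

View pics/t1.png

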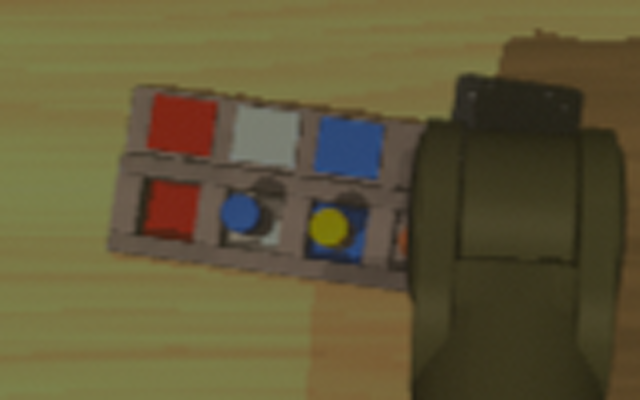

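The blue cap, at (240,213) in the crop, is in the white slot within 2 mm of its centre. The red slot is empty. Next is the red mic.

>>> {"api": "servo_tool", "payload": {
  "plan": [
    [1,[-0.8,0.1,0],[0,0,0]],
    [1,[-0.2,0,0],[0,0,0]],
    [1,[0,0,1],[0,0,0]],
    [1,[0,0,2],[0,0,0]],
    [1,[0,0,2],[0,0,0]],
    [1,[0,0,2],[0,0,0]],
    [1,[0,0,1.5],[0,0,0]],
    [1,[0,0,0],[0,0,0]],
    [1,[0,0,0],[0,0,0]]
  ]
}}

```text
time_s: 9.47
tool_pos: [0.5023, -0.0454, 0.0843]
tool_rot: [-179.9, -0.4, 83.2]
force: [0.1, 0.0, 1.0]
grip_width: 0.0871
```

```bash
python3 g.py y .080
```

```text
t 9.47 pos [ 0.5023 -0.0454  0.0843] rot [-179.9   -0.4   83.2] F [0.1 0.  1. ] w 0.0871
delta cm [-0.87 -0.03  0.43] [-0.1 -0.4  1. ]
```

>>> {"api": "servo_tool", "payload": {
  "plan": [
    [1,[-0.9,0,0.4],[-0.1,-0.4,1.0]],
    [1,[0,0,0.1],[0,0,0]],
    [1,[0,0,0.1],[0,0,0]],
    [1,[0,0,0],[0,0,0]]
  ]
}}

```text
time_s: 9.8
tool_pos: [0.5026, -0.0544, 0.0795]
tool_rot: [179.9, 0.1, 82.2]
force: [-0.9, -0.2, -0.5]
grip_width: 0.0871
```

```bash
python3 g.py y .080
```

```text
t 9.8 pos [ 0.5026 -0.0544  0.0795] rot [1.799e+02 1.000e-01 8.220e+01] F [-0.9 -0.2 -0.5] w 0.0871
delta cm [ 0.02 -0.16 -0.05] [ 0.1  0.1 -0. ]
```

>>> {"api": "servo_tool", "payload": {
  "plan": [
    [0,[0,-0.15,0],[0,0,0]],
    [0,[0,0,0],[0,0,0]],
    [0,[0,0,0],[0,0,0]],
    [0,[0,0,0],[0,0,0]],
    [0,[0,0,0],[0,0,0]],
    [0,[0,0,0],[0,0,0]],
    [0,[0,0,0],[0,0,0]],
    [0,[0,0,0],[0,0,0]],
    [0,[0,0,0],[0,0,0]],
    [0,[0,0,0],[0,0,0]],
    [0,[0,0,0],[0,0,0]]
  ]
}}

```text
time_s: 10.72
tool_pos: [0.5027, -0.0541, 0.0817]
tool_rot: [179.6, -0.0, 82.2]
force: [0.2, -0.7, 0.5]
grip_width: 0.0257
```

>>> {"api": "servo_tool", "payload": {
  "plan": [
    [0,[0,0,-1],[0,0,0]],
    [0,[0,0,-2],[0,0,0]],
    [0,[0,0,-2.5],[0,0,0]],
    [0,[0,0,-2.5],[0,0,0]],
    [0,[0,0,-2.5],[0,0,0]],
    [0,[0,0,-2.5],[0,0,0]],
    [0,[0,0,-2],[0,0,0]],
    [0,[0,0,0],[0,0,0]],
    [0,[0,0,0],[0,0,0]]
  ]
}}

```text
time_s: 11.47
tool_pos: [0.4982, -0.0548, 0.2397]
tool_rot: [180.0, 0.1, 82.0]
force: [-0.8, 0.3, -1.4]
grip_width: 0.0254
```

```bash
python3 g.py r .236
```

```text
t 11.47 pos [ 0.4982 -0.0548  0.2397] rot [1.8e+02 1.0e-01 8.2e+01] F [-0.8  0.3 -1.4] w 0.0254
delta cm [24.11  0.22  0.34] [ 0.   0.1 -0.2]
```

>>> {"api": "servo_tool", "payload": {
  "plan": [
    [0,[1.5,0.1,0],[0,0,0]],
    [0,[2.5,0,0],[0,0,0]],
    [0,[2.5,0,0],[0,0,0]],
    [0,[2.5,0,0],[0,0,0]],
    [0,[2.5,0,0],[0,0,0]],
    [0,[2.5,0,0],[0,0,0]],
    [0,[2.5,0,0],[0,0,0]],
    [0,[2.5,0,0],[0,0,0]],
    [0,[2,0,0],[0,0,0]],
    [0,[1,0,0],[0,0,0]],
    [0,[0,0,0],[0,0,0]],
    [0,[0,0,0],[0,0,0]],
    [0,[0,0,0],[0,0,0]]
  ]
}}

```text
time_s: 12.55
tool_pos: [0.5227, 0.1652, 0.2219]
tool_rot: [-178.7, 0.9, 81.5]
force: [0.5, -0.7, -1.4]
grip_width: 0.0254
```

```bash
python3 g.py r .085
```

```text
t 12.55 pos [0.5227 0.1652 0.2219] rot [-178.7    0.9   81.5] F [ 0.5 -0.7 -1.4] w 0.0254
delta cm [ 2.2   1.13 13.64] [-1.3  0.9 -0.7]
```

>>> {"api": "servo_tool", "payload": {
  "plan": [
    [0,[1.1,0.6,0],[-0.7,0.5,-0.4]],
    [0,[0.9,0.5,0],[-0.6,0.4,-0.3]],
    [0,[0,0,0],[0,0,0]],
    [0,[0,0,0],[0,0,0]],
    [0,[0,0,0],[0,0,0]]
  ]
}}

```text
time_s: 12.97
tool_pos: [0.5387, 0.1796, 0.2217]
tool_rot: [179.8, -0.0, 81.9]
force: [0.5, -0.6, -1.4]
grip_width: 0.0257
```

```bash
python3 g.py r .085
```

```text
t 12.97 pos [0.5387 0.1796 0.2217] rot [179.8  -0.   81.9] F [ 0.5 -0.6 -1.4] w 0.0257
delta cm [ 0.32 -0.6  13.67] [ 0.2 -0.  -0.3]
```

Lower to about 3 cm above the floor contact height, then check.

>>> {"api": "servo_tool", "payload": {
  "plan": [
    [0,[0.3,-0.5,0.5],[0,0,0]],
    [0,[0,0,2],[0,0,0]],
    [0,[0,0,2],[0,0,0]],
    [0,[0,0,2],[0,0,0]],
    [0,[0,0,1],[0,0,0]],
    [0,[0,0,0],[0,0,0]],
    [0,[0,0,0],[0,0,0]]
  ]
}}

```text
time_s: 13.55
tool_pos: [0.5335, 0.1837, 0.1449]
tool_rot: [179.7, -0.2, 81.8]
force: [-0.3, 0.2, -1.8]
grip_width: 0.0254
```

```bash
python3 g.py r .083
```

```text
t 13.55 pos [0.5335 0.1837 0.1449] rot [179.7  -0.2  81.8] F [-0.3  0.2 -1.8] w 0.0254
delta cm [-0.01 -0.02  6.19] [ 0.3 -0.2 -0.4]
```

>>> {"api": "servo_tool", "payload": {
  "plan": [
    [0,[0,0,1],[0,0,0]],
    [0,[0,0,1.5],[0,0,0]],
    [0,[0,0,1.5],[0,0,0]],
    [0,[0,0,1],[0,0,0]],
    [0,[0,0,0.5],[0,0,0]],
    [0,[0,0,0.1],[0,0,0]],
    [0,[0,0,0],[0,0,0]]
  ]
}}

```text
time_s: 14.13
tool_pos: [0.5377, 0.1858, 0.0908]
tool_rot: [179.2, -0.5, 81.8]
force: [-0.5, 0.7, -1.0]
grip_width: 0.0256
```

```bash
python3 g.py r .081
```

```text
t 14.13 pos [0.5377 0.1858 0.0908] rot [179.2  -0.5  81.8] F [-0.5  0.7 -1. ] w 0.0256
delta cm [-0.27 -0.38  0.98] [ 0.8 -0.5 -0.4]
```

>>> {"api": "servo_tool", "payload": {
  "plan": [
    [0,[-0.25,-0.35,0.5],[0.8,-0.5,-0.4]],
    [0,[0,0,0.2],[0,0,0]],
    [0,[0,0,0.2],[0,0,0]],
    [0,[0,0,0.2],[0,0,0]]
  ]
}}

```text
time_s: 14.47
tool_pos: [0.5354, 0.1844, 0.0816]
tool_rot: [179.9, -0.1, 82.2]
force: [-3.0, -1.4, 13.4]
grip_width: 0.0257
```

```bash
python3 g.py r .081
```

```text
t 14.47 pos [0.5354 0.1844 0.0816] rot [ 1.799e+02 -1.000e-01  8.220e+01] F [-3.  -1.4 13.4] w 0.0257
delta cm [-0.09 -0.16  0.06] [ 0.1 -0.1  0. ]
```

Contact. Release, lift, and go over the yellow mic (blue slot).

>>> {"api": "servo_tool", "payload": {
  "plan": [
    [1,[0,0,0],[0,0,0]],
    [1,[0,0,0],[0,0,0]],
    [1,[0,0,0],[0,0,0]],
    [1,[0,0,0],[0,0,0]],
    [1,[0,0,0],[0,0,0]],
    [1,[0,0,0],[0,0,0]],
    [1,[0,0,0],[0,0,0]],
    [1,[0,0,-2],[0,0,0]],
    [1,[0,0,-3],[0,0,0]],
    [1,[0,0,-3],[0,0,0]],
    [1,[0,0,-2],[0,0,0]],
    [1,[0,0,0],[0,0,0]],
    [1,[-2,0,0],[0,0,0]],
    [1,[-2.5,0,0],[0,0,0]],
    [1,[-2.5,0,0],[0,0,0]],
    [1,[-2.5,0,0],[0,0,0]],
    [1,[-1.5,0,0],[0,0,0]],
    [1,[0,0,0],[0,0,0]],
    [1,[0,0,0],[0,0,0]]
  ]
}}

```text
time_s: 16.05
tool_pos: [0.5187, 0.073, 0.1829]
tool_rot: [180.0, -0.1, 82.4]
force: [0.0, -0.3, -0.6]
grip_width: 0.0871
```

```bash
python3 g.py b .080
```

```text
t 16.05 pos [0.5187 0.073  0.1829] rot [ 1.80e+02 -1.00e-01  8.24e+01] F [ 0.  -0.3 -0.6] w 0.0871
delta cm [-0.86 -0.04 10.29] [ 0.  -0.1  0.2]
```

>>> {"api": "servo_tool", "payload": {
  "plan": [
    [1,[-0.8,0,0],[0,0,0]],
    [1,[-0.1,0,0.5],[0,0,0]],
    [1,[0,0,1.5],[0,0,0]],
    [1,[0,0,2],[0,0,0]],
    [1,[0,0,2],[0,0,0]],
    [1,[0,0,2],[0,0,0]],
    [1,[0,0,1.2],[0,0,0]],
    [1,[0,0,0],[0,0,0]],
    [1,[0,0,0],[0,0,0]]
  ]
}}

```text
time_s: 16.8
tool_pos: [0.5179, 0.0734, 0.084]
tool_rot: [180.0, -0.2, 83.2]
force: [0.6, 0.3, 0.5]
grip_width: 0.0867
```

```bash
python3 g.py b .080
```

```text
t 16.8 pos [0.5179 0.0734 0.084 ] rot [180.   -0.2  83.2] F [0.6 0.3 0.5] w 0.0867
delta cm [-0.86  0.05  0.4 ] [ 0.  -0.2  1. ]
```

>>> {"api": "servo_tool", "payload": {
  "plan": [
    [1,[-0.85,0,0.4],[0,-0.2,1.0]],
    [1,[0,0,0.1],[0,0,0]],
    [1,[0,0,0.1],[0,0,0]],
    [1,[0,0,0],[0,0,0]]
  ]
}}

```text
time_s: 17.13
tool_pos: [0.5182, 0.0656, 0.0793]
tool_rot: [179.8, -0.1, 82.2]
force: [0.3, 0.2, 0.3]
grip_width: 0.0868
```

```bash
python3 g.py b .080
```

```text
t 17.13 pos [0.5182 0.0656 0.0793] rot [ 1.798e+02 -1.000e-01  8.220e+01] F [0.3 0.2 0.3] w 0.0868
delta cm [-0.09 -0.08 -0.07] [ 0.2 -0.1 -0. ]
```

>>> {"api": "servo_tool", "payload": {
  "plan": [
    [0,[-0.05,-0.1,0],[0,0,0]],
    [0,[0,0,0],[0,0,0]],
    [0,[0,0,0],[0,0,0]],
    [0,[0,0,0],[0,0,0]],
    [0,[0,0,0],[0,0,0]],
    [0,[0,0,0],[0,0,0]],
    [0,[0,0,0],[0,0,0]],
    [0,[0,0,0],[0,0,0]],
    [0,[0,0,0],[0,0,0]],
    [0,[0,0,0],[0,0,0]],
    [0,[0,0,0],[0,0,0]]
  ]
}}

```text
time_s: 18.05
tool_pos: [0.5187, 0.0656, 0.0816]
tool_rot: [179.6, -0.2, 82.2]
force: [0.6, 1.7, 1.5]
grip_width: 0.0257
```

>>> {"api": "servo_tool", "payload": {
  "plan": [
    [0,[0,0,-1],[0,0,0]],
    [0,[0,0,-2],[0,0,0]],
    [0,[0,0,-2.5],[0,0,0]],
    [0,[0,0,-2.5],[0,0,0]],
    [0,[0,0,-2.5],[0,0,0]],
    [0,[0,0,-1],[0,0,0]],
    [0,[0,0,0],[0,0,0]],
    [0,[0,0,0],[0,0,0]]
  ]
}}

```text
time_s: 18.72
tool_pos: [0.5148, 0.0642, 0.2012]
tool_rot: [180.0, -0.0, 82.1]
force: [-0.5, 0.7, -2.2]
grip_width: 0.025
```

```bash
python3 g.py y .195
```

```text
t 18.72 pos [0.5148 0.0642 0.2012] rot [180.   -0.   82.1] F [-0.5  0.7 -2.2] w 0.025
delta cm [-11.9    0.25   0.61] [ 0.  -0.  -0.1]
```

>>> {"api": "servo_tool", "payload": {
  "plan": [
    [0,[-1.5,0.1,0],[0,0,0]],
    [0,[-2,0,0],[0,0,0]],
    [0,[-2,0,0],[0,0,0]],
    [0,[-2,0,0],[0,0,0]],
    [0,[-2,0,0],[0,0,0]],
    [0,[-1,0,0],[0,0,0]],
    [0,[0,0,0],[0,0,0]],
    [0,[0,0,0],[0,0,0]],
    [0,[0,0,0],[0,0,0]]
  ]
}}

```text
time_s: 19.47
tool_pos: [0.4942, -0.0412, 0.1882]
tool_rot: [-179.0, 0.2, 82.4]
force: [0.2, 0.4, -1.2]
grip_width: 0.0252
```

```bash
python3 g.py y .085
```

```text
t 19.47 pos [ 0.4942 -0.0412  0.1882] rot [-179.     0.2   82.4] F [ 0.2  0.4 -1.2] w 0.0252
delta cm [-1.14  1.03 10.31] [-1.   0.2  0.2]
```

>>> {"api": "servo_tool", "payload": {
  "plan": [
    [0,[-0.6,0.5,0],[-0.5,0.2,0.2]],
    [0,[-0.4,0.3,0],[-0.5,0,0]],
    [0,[0,0,0],[0,0,0]],
    [0,[0,0,0],[0,0,0]],
    [0,[0,0,0],[0,0,0]]
  ]
}}

```text
time_s: 19.88
tool_pos: [0.5021, -0.0489, 0.1873]
tool_rot: [180.0, -0.0, 82.5]
force: [-0.3, 0.5, -2.5]
grip_width: 0.0254
```

```bash
python3 g.py y .085
```

```text
t 19.88 pos [ 0.5021 -0.0489  0.1873] rot [180.   -0.   82.5] F [-0.3  0.5 -2.5] w 0.0254
delta cm [-0.53 -0.04 10.23] [ 0.  -0.   0.3]
```

>>> {"api": "servo_tool", "payload": {
  "plan": [
    [0,[-0.55,0,0.5],[0,0,0.3]],
    [0,[-0.05,0,1],[0,0,0]],
    [0,[0,0,1.2],[0,0,0]],
    [0,[0,0,1],[0,0,0]],
    [0,[0,0,0.3],[0,0,0]],
    [0,[0,0,0],[0,0,0]],
    [0,[0,0,0],[0,0,0]]
  ]
}}

```text
time_s: 20.47
tool_pos: [0.5007, -0.0549, 0.1429]
tool_rot: [-179.9, -0.0, 82.2]
force: [0.2, 0.8, -1.6]
grip_width: 0.0255
```

```bash
python3 g.py y .083
```

```text
t 20.47 pos [ 0.5007 -0.0549  0.1429] rot [-179.9   -0.    82.2] F [ 0.2  0.8 -1.6] w 0.0255
delta cm [0.09 0.03 5.99] [-0.1 -0.   0. ]
```

>>> {"api": "servo_tool", "payload": {
  "plan": [
    [0,[0.05,0,1],[0,0,0]],
    [0,[0,0,1.4],[0,0,0]],
    [0,[0,0,1.4],[0,0,0]],
    [0,[0,0,1],[0,0,0]],
    [0,[0,0,0.4],[0,0,0]],
    [0,[0,0,0.1],[0,0,0]],
    [0,[0,0,0],[0,0,0]]
  ]
}}

```text
time_s: 21.05
tool_pos: [0.5027, -0.0539, 0.0876]
tool_rot: [179.8, -0.1, 82.2]
force: [-0.1, -0.6, -1.7]
grip_width: 0.0255
```

```bash
python3 g.py y .081
```

```text
t 21.05 pos [ 0.5027 -0.0539  0.0876] rot [ 1.798e+02 -1.000e-01  8.220e+01] F [-0.1 -0.6 -1.7] w 0.0255
delta cm [-0.03 -0.17  0.66] [ 0.2 -0.1  0. ]
```

>>> {"api": "servo_tool", "payload": {
  "plan": [
    [0,[0,-0.15,0.3],[0.2,0,0]],
    [0,[0,0,0.2],[0,0,0]],
    [0,[0,0,0.2],[0,0,0]],
    [0,[0,0,0.15],[0,0,0]]
  ]
}}

```text
time_s: 21.38
tool_pos: [0.5029, -0.0537, 0.0814]
tool_rot: [179.8, -0.2, 82.3]
force: [-5.9, 0.6, 14.0]
grip_width: 0.0255
```

```bash
python3 g.py y .081
```

```text
t 21.38 pos [ 0.5029 -0.0537  0.0814] rot [179.8  -0.2  82.3] F [-5.9  0.6 14. ] w 0.0255
delta cm [-0.06 -0.19  0.04] [ 0.2 -0.2  0.1]
```

Contact. Release, lift, and go over the blue mic (spare slot, +18 cm along tool x).

>>> {"api": "servo_tool", "payload": {
  "plan": [
    [1,[0,0,0],[0,0,0]],
    [1,[0,0,0],[0,0,0]],
    [1,[0,0,0],[0,0,0]],
    [1,[0,0,0],[0,0,0]],
    [1,[0,0,0],[0,0,0]],
    [1,[0,0,0],[0,0,0]],
    [1,[0,0,0],[0,0,0]],
    [1,[0,0,-2],[0,0,0]],
    [1,[0,0,-3],[0,0,0]],
    [1,[0,0,-3],[0,0,0]],
    [1,[0,0,-2],[0,0,0]],
    [1,[0,0,0],[0,0,0]],
    [1,[2.5,0,0],[0,0,0]],
    [1,[3,0,0],[0,0,0]],
    [1,[3,0,0],[0,0,0]],
    [1,[3,0,0],[0,0,0]],
    [1,[3,0,0],[0,0,0]],
    [1,[2.5,0,0],[0,0,0]],
    [1,[0,0,0],[0,0,0]],
    [1,[0,0,0],[0,0,0]]
  ]
}}

```text
time_s: 23.05
tool_pos: [0.5258, 0.1193, 0.1824]
tool_rot: [179.9, -0.1, 81.9]
force: [0.6, 0.0, -0.3]
grip_width: 0.0869
```

```bash
python3 g.py w .080
```

```text
t 23.05 pos [0.5258 0.1193 0.1824] rot [ 1.799e+02 -1.000e-01  8.190e+01] F [ 0.6  0.  -0.3] w 0.0869
delta cm [ 0.47 -0.12 10.24] [ 0.1 -0.1 -0.3]
```

>>> {"api": "servo_tool", "payload": {
  "plan": [
    [1,[0.4,0,0],[0,0,-0.3]],
    [1,[0,0,0.5],[0,0,0]],
    [1,[0,0,1.5],[0,0,0]],
    [1,[0,0,2],[0,0,0]],
    [1,[0,0,2],[0,0,0]],
    [1,[0,0,2],[0,0,0]],
    [1,[0,0,1.2],[0,0,0]],
    [1,[0,0,0],[0,0,0]],
    [1,[0,0,0],[0,0,0]]
  ]
}}

```text
time_s: 23.8
tool_pos: [0.5261, 0.1138, 0.0837]
tool_rot: [179.9, 0.1, 81.5]
force: [-0.0, -0.0, 1.1]
grip_width: 0.0873
```

```bash
python3 g.py w .080
```

```text
t 23.8 pos [0.5261 0.1138 0.0837] rot [1.799e+02 1.000e-01 8.150e+01] F [-0.  -0.   1.1] w 0.0873
delta cm [ 1.02 -0.21  0.36] [ 0.1  0.1 -0.7]
```

>>> {"api": "servo_tool", "payload": {
  "plan": [
    [1,[0.95,-0.1,0.4],[0,0.1,-0.7]],
    [1,[0,0,0.1],[0,0,0]],
    [1,[0,0,0.1],[0,0,0]],
    [1,[0,0,0],[0,0,0]]
  ]
}}

```text
time_s: 24.13
tool_pos: [0.5282, 0.1233, 0.0795]
tool_rot: [179.7, -0.2, 82.1]
force: [0.4, -0.0, 0.1]
grip_width: 0.0873
```

```bash
python3 g.py w .080
```

```text
t 24.13 pos [0.5282 0.1233 0.0795] rot [179.7  -0.2  82.1] F [ 0.4 -0.   0.1] w 0.0873
delta cm [ 0.05 -0.27 -0.05] [ 0.3 -0.2 -0.1]
```

>>> {"api": "servo_tool", "payload": {
  "plan": [
    [0,[0,-0.2,0],[0.3,0,0]],
    [0,[0,0,0],[0,0,0]],
    [0,[0,0,0],[0,0,0]],
    [0,[0,0,0],[0,0,0]],
    [0,[0,0,0],[0,0,0]],
    [0,[0,0,0],[0,0,0]],
    [0,[0,0,0],[0,0,0]],
    [0,[0,0,0],[0,0,0]],
    [0,[0,0,0],[0,0,0]],
    [0,[0,0,0],[0,0,0]],
    [0,[0,0,0],[0,0,0]]
  ]
}}

```text
time_s: 25.05
tool_pos: [0.5274, 0.1241, 0.0815]
tool_rot: [179.9, -0.3, 82.2]
force: [-0.5, -0.2, -0.1]
grip_width: 0.0257
```

>>> {"api": "servo_tool", "payload": {
  "plan": [
    [0,[0,0,-1],[0,0,0]],
    [0,[0,0,-2],[0,0,0]],
    [0,[0,0,-2],[0,0,0]],
    [0,[0,0,-1],[0,0,0]],
    [0,[0,0,0],[0,0,0]],
    [0,[-1.2,0,0],[0,0,0]],
    [0,[-1.3,0,0],[0,0,0]],
    [0,[-1.3,0,0],[0,0,0]],
    [0,[-1,0,0],[0,0,0]],
    [0,[0,0,0],[0,0,0]],
    [0,[0,0,0],[0,0,0]]
  ]
}}

```text
time_s: 25.97
tool_pos: [0.516, 0.0679, 0.1408]
tool_rot: [-179.7, 0.0, 82.0]
force: [0.6, -0.0, -1.5]
grip_width: 0.0257
```

```bash
python3 g.py b .083
```

```text
t 25.97 pos [0.516  0.0679 0.1408] rot [-179.7    0.    82. ] F [ 0.6 -0.  -1.5] w 0.0257
delta cm [-0.29  0.21  5.78] [-0.3  0.  -0.2]
```

>>> {"api": "servo_tool", "payload": {
  "plan": [
    [0,[-0.25,0.1,0],[-0.3,0,0]],
    [0,[0,0,0.5],[0,0,0]],
    [0,[0,0,1],[0,0,0]],
    [0,[0,0,1.2],[0,0,0]],
    [0,[0,0,1],[0,0,0]],
    [0,[0,0,0.5],[0,0,0]],
    [0,[0,0,0],[0,0,0]],
    [0,[0,0,0],[0,0,0]]
  ]
}}

```text
time_s: 26.63
tool_pos: [0.5154, 0.0669, 0.0926]
tool_rot: [-179.8, 0.1, 82.1]
force: [0.7, -0.4, -1.2]
grip_width: 0.0259
```

```bash
python3 g.py b .081
```

```text
t 26.63 pos [0.5154 0.0669 0.0926] rot [-1.798e+02  1.000e-01  8.210e+01] F [ 0.7 -0.4 -1.2] w 0.0259
delta cm [-0.18  0.22  1.16] [-0.2  0.1 -0.1]
```

>>> {"api": "servo_tool", "payload": {
  "plan": [
    [0,[-0.15,0.15,0.5],[-0.2,0,0]],
    [0,[0,0,0.3],[0,0,0]],
    [0,[0,0,0.25],[0,0,0]],
    [0,[0,0,0.2],[0,0,0]]
  ]
}}

```text
time_s: 26.97
tool_pos: [0.5182, 0.0656, 0.0814]
tool_rot: [179.8, -0.0, 82.2]
force: [-6.6, -1.0, 20.1]
grip_width: 0.0254
```

```bash
python3 g.py b .081
```

```text
t 26.97 pos [0.5182 0.0656 0.0814] rot [179.8  -0.   82.2] F [-6.6 -1.  20.1] w 0.0254
delta cm [-0.09 -0.08  0.04] [ 0.2 -0.  -0. ]
```

>>> {"api": "servo_tool", "payload": {
  "plan": [
    [1,[0,0,0],[0,0,0]],
    [1,[0,0,0],[0,0,0]],
    [1,[0,0,0],[0,0,0]],
    [1,[0,0,0],[0,0,0]],
    [1,[0,0,0],[0,0,0]],
    [1,[0,0,0],[0,0,0]],
    [1,[0,0,0],[0,0,0]],
    [1,[0,0,-2],[0,0,0]],
    [1,[0,0,-3],[0,0,0]],
    [1,[0,0,-3],[0,0,0]],
    [1,[0,0,-3],[0,0,0]],
    [1,[0,0,-2],[0,0,0]],
    [1,[-3,0,0],[0,0,0]],
    [1,[-3,0,0],[0,0,0]],
    [1,[-3,0,0],[0,0,0]],
    [1,[-3,0,0],[0,0,0]],
    [1,[-3,0,0],[0,0,0]],
    [1,[-3,0,0],[0,0,0]],
    [1,[-3,0,0],[0,0,0]],
    [1,[-3,0,0],[0,0,0]]
  ]
}}

```text
time_s: 28.63
tool_pos: [0.4871, -0.1724, 0.2186]
tool_rot: [179.6, -0.2, 83.2]
force: [0.3, -0.5, 0.4]
grip_width: 0.0871
```

```bash
python3 g.py y .2
python3 - <<'E'
from h import *
from cell import env
c=env.read_camera("top");s=env.read_camera("side")
cv2.imwrite("pics/t2.png",cv2.resize(c["image"][150:270,80:420],None,fx=2.3,fy=2.3,interpolation=cv2.INTER_CUBIC))
cv2.imwrite("pics/s2.png",s["image"])
for k in H:
    for a,uv in blobs(c["image"],k):
        if 150<uv[0]<300 and 160<uv[1]<235: print(k,a,uv,ray(c,uv,.127).round(4))
E
```

```text
t 28.63 pos [ 0.4871 -0.1724  0.2186] rot [179.6  -0.2  83.2] F [ 0.3 -0.5  0.4] w 0.0871
delta cm [11.92 -0.03  1.91] [ 0.4 -0.2  1. ]
red 228 [185.1 180.8] [0.5852 0.162  0.127 ]
red 141 [180.1 201.6] [0.53   0.1748 0.127 ]
yellow 233 [268.6 192.2] [ 0.5548 -0.0594  0.127 ]
yellow 129 [265.7 212.8] [ 0.5002 -0.0517  0.127 ]
blue 196 [226.6 186.6] [0.5697 0.0518 0.127 ]
blue 75 [221.5 206.4] [0.5172 0.0652 0.127 ]
```

View pics/t2.png

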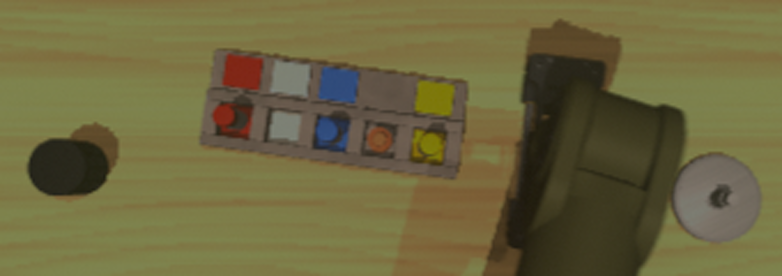

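View pics/s2.png

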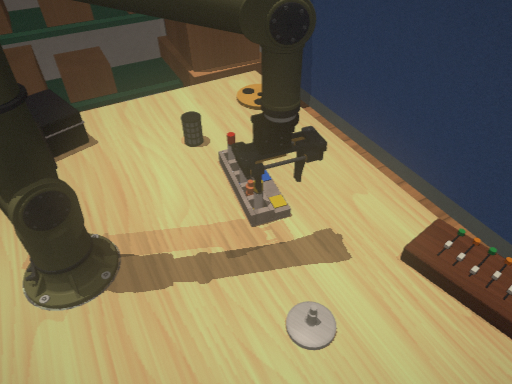

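The top view shows each cap in the slot of its own colour: red at (224,116), blue at (330,131) and yellow at (430,145) in the crop. The white slot (285,126) is empty and the adaptor, cage and base are unmoved. I'll let the arm come to rest and hand in.

>>> {"api": "servo_tool", "payload": {
  "plan": [
    [1,[0,0,-1],[0,0,0]],
    [1,[0,0,0],[0,0,0]],
    [1,[0,0,0],[0,0,0]],
    [1,[0,0,0],[0,0,0]]
  ]
}}

```text
time_s: 29.07
tool_pos: [0.4859, -0.1763, 0.2299]
tool_rot: [179.6, -0.1, 82.7]
force: [0.2, -0.2, -0.7]
grip_width: 0.0867
```

```bash
python3 -c "
from cell import env
print(env.sign_off())"
```

```text
the job is handed in; nothing more can be done
None
```

All three microphones now stand in the slots of their own colour, and I handed the job in at about 29 s. I moved the blue mic to the spare white slot, then red to the red slot, yellow to the yellow slot, and blue from the spare to the blue slot. Each mic was set down until the wrist force showed contact (10–20 N), then released.

**Last checks:** In the final top view each cap sits in its own colour's slot, the white slot is empty, and the adaptor, desk base and windshield cage look unmoved.
- **Blue:** measured within about 1 mm of its slot centre.
- **Red:** its colour mask merged with the matching felt, so I read it by eye in the enlarged top view. It looks within about 1 mm.
- **Yellow:** its mask merged too, so I judged it centred by eye without computing an offset.
- **Side view:** the arm hid part of the stand, so I confirmed upright posture mainly from the top view.

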